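Set the relief valve adjuster with a flat screwdriver

TASK

Take the orange flat screwdriver from the tool rack, rest its blade lightly on the slotted brass adjuster of the valve block and rotate it until the blade drops into the slot, then turn the adjuster clockwise with it until the red pointer points at the green mark. Then stand the screwdriver back in the rack hole it came from, and do not knock over or push away the other tools in the rack, the brass bush or the two bolts.

Things in the scene. Friction and masses are not known exactly. Their poses are not given: they have to be found in the camera images.
- driver_grip (a point): Point on the flat screwdriver's axis half-way up its orange handle, 115 mm above the blade tip. The tool starts upright, blade down, in one of the rack's holes. Handle: square, 26 x 26 mm, from 83 to 145 mm above the tip, under a round black cap ending at 150 mm. Axes: z from tip to handle; x along the blade's width; x and y square to the handle's faces.
- driver_tip (a point): Centre of the end of the screwdriver's blade, on its axis; axes as driver_grip. Steel blade 14 mm wide (x), 3 mm thick (y), 20 mm long; then a round shank 10 mm thick up to 75 mm above the tip; then a black square bolster 34 x 34 mm from 75 to 83 mm, then the handle.
- valve: Fixed dark steel valve block 130 x 130 x 54 mm with a white dial, 3 mm thick, on top. Origin under the centre; z up; the adjuster's upright axis passes through the origin. Its x axis points from the adjuster to the green mark, a bar on the dial 14 mm wide at radius 40 to 57 mm. The dial's black ticks are 0.2 rad apart.
- slot_floor (a point): Centre of the slot's floor, on the adjuster's axis, 80 mm above the table. Brass adjuster head, 24 mm across, top at 85 mm; slot 4.8 mm wide, 5 mm deep, bevelled 1.3 mm, open at both ends. The head is sprung: gives up to 6 mm down (4 N rising to 11 N), then is solid. The point's x lies along the pointer; the slot's angle is told at joint pointer.
- pointer (a joint): Angle (rad) of the red pointer, 47 mm long: 0 at the green mark's middle, grows clockwise seen from above; starts -1.1 to -0.55, stops at -1.4 and 0.6, stays where left, turns with about 0.06 N m. The slot turns with it, at a fixed unknown angle: square across the pointer give or take 0.45 rad, to be felt for or seen. Blade play in the slot about 0.25 rad.
- rack: Fixed blue tool rack, 270 mm long (its y), 90 mm deep, 90 mm high; origin under its centre. The top plate, 70 mm wide and 8 mm thick, has three 23 mm square through holes at y = -95, 0 and 95 mm. Tools hang in them, bolster resting on the plate, tip 15 mm above the table. The screwdriver starts in any one hole, two other tools in the others.
- nutdriver_grip (a point): Point half-way up the handle of the blue-handled nut driver, a bystander of the same shape and size as the screwdriver, in another hole of the rack, handle top 165 mm above the table.
- punch_grip (a point): Point half-way up the handle of the grey-handled punch, a bystander of the same shape and size as the screwdriver, in another hole of the rack, handle top 165 mm above the table.
- bush: Brass bush, a bystander standing on the table, 44 mm in diameter, 35 mm high; origin under its centre.
- bolt_a: Steel bolt standing on its hexagonal head, a bystander, 62 mm high, head 35 mm across; origin under its centre.
- driver: The whole flat screwdriver, about 0.14 kg; origin at its blade tip, axes as driver_grip.
- bolt_b: A second such bolt, a bystander, farther from the robot; origin under its centre.
There are look-alikes about, which are no part of the job. There is more than one size of the driver; the job needs the largest. Of the things that look like the valve, the smaller one is meant.

How it is judged:
On the way, in this order (a step that is already met when the one before it is completed fails the run):
1. The screwdriver's blade has dropped into the adjuster's slot, down to its floor (z of driver_tip in the frame of slot_floor between -0.003 and 0.0025 m and horizontal distance between driver_tip and slot_floor below 0.006 m), for 0.2 s.
2. With the blade in the slot, the pointer has been turned onto the green mark (all of step 1 and value of joint pointer between -0.14 and 0.14 rad), for 0.2 s.
At the end, for the whole second after the job is handed in: The pointer stands on the green mark (joint within 0.14 rad of 0) and the screwdriver stands released, at rest and upright (within 0.12 rad) in the rack hole it came from, its handle within 18 mm of where it started (value of joint pointer between -0.14 and 0.14 rad and distance of driver_grip from where it was at the start of the episode below 0.018 m and angle between driver_grip's own z axis and vertical below 0.12 rad and linear speed of driver below 0.02 m/s); the robot touches nothing.
It fails at once if The screwdriver is pressed on the valve or adjuster with more than 40 N (contact force between driver and valve above 40 N).
It fails at once if Another tool in the rack, the bush or a bolt is shifted by more than 30 mm (distance of any of nutdriver_grip, punch_grip, bush, bolt_a, bolt_b from where it was at the start of the episode above 0.03 m).
It fails at once if The bush or a bolt is knocked over (angle between any of bush, bolt_a, bolt_b's own z axis and vertical above 0.7 rad).
It also fails if it takes over 61 s, if anything falls off the work surface, if the arm or the gripper's body presses on something with over 40 N, if the wrist force passes 120 N, or if a joint passes its speed limit or range.

ROBOT

A 7-joint arm with a two-finger parallel gripper is mounted at the origin on the work surface. World frame = base frame: x ahead of the robot, y to its left, z up, the work surface at z = 0. Lengths are in m, angles in rad, forces in N, time in s.
With the tool pointing down it reaches from about 0.4 to 0.85 m from the base axis. Payload 10.4 kg.
Tool frame: the origin (TCP) lies between the finger pads; the fingertips stand ahead of it and the grasp point (between the pads) lies 5 mm behind it (manip.tip_extent is the z of the fingertips in the tool frame, in m); z points along the fingers, y is the line along which they close (so a half turn about z gives the same grasp; the last joint's range is limited). The gripper opens to 85 mm and grips with 20 to 120 N. Pads are 22 mm wide; open, the fingers measure 114 mm over their backs; the gripper's body (76 mm by 85 mm) begins 54 mm behind the grasp point. The pads swing forward as they close: fully open they stand 13 mm farther back than shut.
Start: joints at [1.089, 0.332, -0.065, 1.46, 0.022, 1.35, -0.088], TCP at [0.277, -0.56, 0.245] pointing down, gripper open.
Joint ranges: [-2.6, 2.6], [-0.5, 2.12], [-1.47, 1.34], [0.16, 2.42], [-1.27, 4.41], [0.06, 2.06], [-2.6, 2.6]. Speed limits (rad/s): [2.22, 2.22, 2.79, 2.79, 3.14, 3.14, 3.14].

INTERFACE

Orientations are given as a unit quaternion [x, y, z, w].
In Python, from workcell import status, viewer, manip gives the robot as it stands.
- The arm moves only by the tool play_rows, never from a script. Its argument "plan" is one flat list of numbers, 7 for each row, row after row: the turn, a rotation vector about the tool's x, y, z in degrees, then the shift along the tool's x, y, z in m, then the opening, from 0 (shut) to 1 (fully open). In form: [ax, ay, az, dx, dy, dz, grip, ax, ay, az, dx, dy, dz, grip, ...]. A call has 1 to 20 rows; each row is the pose to reach, as a shift and turn from the pose commanded when the call began, along the tool's axes at that moment; what a row does not reach only later rows make up. A row lasts 1/8 s, in which the tool goes at most 62.5 mm and 10.7 degrees, less where a joint would pass 70% of its speed; a pose out of reach is approached as far as the arm can. A call with a gripper value outside its range is refused whole. The fingers move at their own pace and stop on an object; "squeeze" is the grip in N (left out, the last holds). Time passes only in rows, so rows that repeat a pose let the fingers close. It gives the time, the measured TCP pose, the force, the opening and the grip force at its end, in the units of the state.
- status.get_obs(): the state, without advancing time (a new reading comes with each control period).
- viewer.camera(name): name is "scene" or "top"; returns the picture (480x640x3 uint8, red, green, blue); there is no depth.
- viewer.camera_model(name): a dict with "fx", "fy", "cx", "cy" (pixels), "R" (3x3) and "t" (3): a world point X has camera coordinates R X + t. Camera axes: x right, y down, z forward; pixel columns grow to the right and rows downward; lengths in m; the calibration is good to about 2 mm. A picture is of the moment at which its call begins. camera_model takes no time and is no camera call.
- manip.hand_in(): hands the job in; it is judged then, once.
The state is a dict: "clock": time; "joint_pos": joint angles; "joint_velocities": joint speeds; "tau": joint torques, N m; "position": TCP position; "ee_rot": TCP orientation; "ft_force": force on the tool from outside, world axes, zero at the start; "torque": the same for the moment, N m; "grip_width": opening from 0.0 (shut) to 1.0 (fully open); "grasp_force": force on a finger pad.
Only numpy, scipy, OpenCV 4.12 (cv2) and the standard library are available. Lean on these libraries where they do the work, as an engineer would, in place of code of your own. Each camera call takes 0.05 s, during which the arm holds its last target. There are 200 camera calls.

## Working session

There is one attempt and no reset: what is moved stays moved. The work goes in short steps, Python scripts to look and compute and a tool call to move; the robot and the scene stay as the last step left them, time stands still between calls to the robot, and variables do not carry over. Pictures are saved under pics/ and viewed, at most 13 in all, crops included, and the job is handed in when it is done.

Besides the shell and the picture viewer there is one more tool, called as name(argument=value, ...), one argument or row to a line, values as JSON. play_rows: Moves the arm, as the interface text tells. Its arguments: {"type":"object","properties":{"plan":{"type":"array","items":{"type":"number"}},"squeeze":{"type":"number"}},"required":["plan"]}

```bash
ls; mkdir -p pics; python3 - <<'E'
from workcell import status, viewer, manip
import cv2,numpy as np
for n in("scene","top"):
    im=viewer.camera(n); cv2.imwrite(f"pics/{n}0.png",im[:,:,::-1]); m=viewer.camera_model(n); print(n,{k:np.round(v,4).tolist() for k,v in m.items()})
print(manip.tip_extent,status.get_obs())
E
```

```text
pics
scene {'fx': 549.5005, 'fy': 549.5005, 'cx': 318.2393, 'cy': 250.138, 'R': [[-0.0777, 0.9968, 0.0204], [0.5038, 0.0569, -0.8619], [-0.8603, -0.0567, -0.5066]], 't': [0.0333, -0.1688, 1.556]}
top {'fx': 545.5716, 'fy': 545.5716, 'cx': 333.5228, 'cy': 245.0841, 'R': [[-0.0088, -0.9997, -0.021], [-0.9919, 0.0114, -0.1264], [0.1266, 0.0198, -0.9918]], 't': [0.0452, 0.5609, 1.283]}
0.014 {'clock': 0.1, 'joint_pos': array([ 1.08937552,  0.33285048, -0.06466513,  1.46085092,  0.02160202,
        1.34987496, -0.08846721]), 'joint_velocities': array([ 0.00034323, -0.00205589, -0.00041242, -0.00207642, -0.00023959,
        0.00051779, -0.00085977]), 'tau': array([ 2.34367617e-03, -6.26741052e+01,  4.98744892e-02, -3.92432821e+01,
        1.63539487e-02,  6.94107934e-03,  6.69222732e-05]), 'position': array([ 0.27665042, -0.56009417,  0.24457234]), 'ee_rot': array([ 9.73798239e-01,  2.27412785e-01, -1.80063375e-04, -6.18591782e-04]), 'ft_force': array([-1.13015685, -0.41161304, -0.27808311]), 'torque': array([ 0.02371839, -0.00862951, -0.01170673]), 'grasp_force': 0.0, 'grip_width': 0.9978802244357053}
```

View pics/scene0.png

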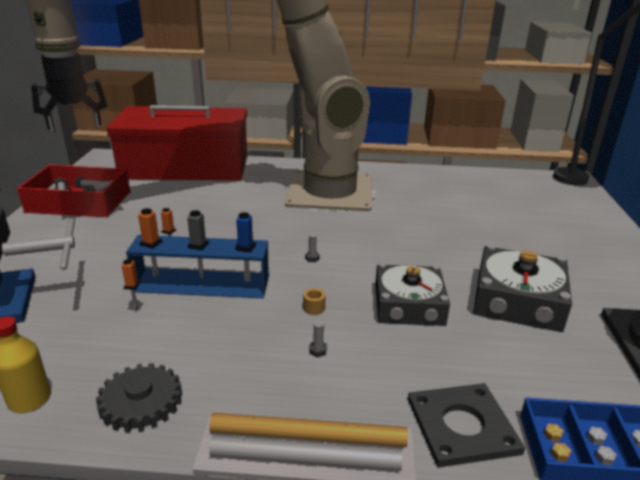

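View pics/top0.png

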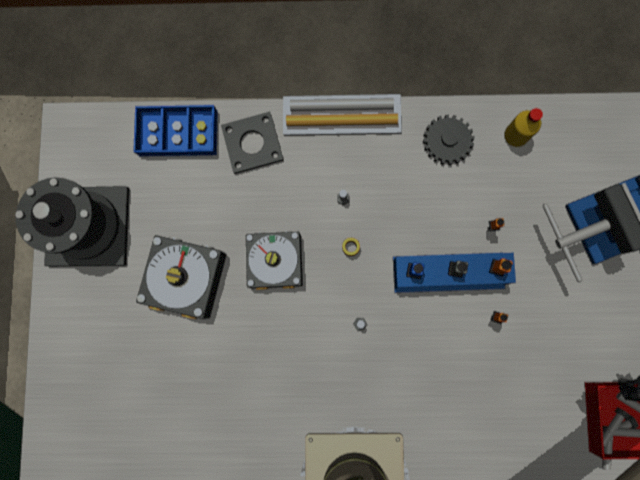

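Candidates for the driver: orange in the rack, top (502,266); small orange ones, top (496,224) and (499,317). The rack one is the largest. Valve candidates: top (272,260), the smaller one and so the one meant, and (181,277), the larger. Next is one close crop of both choices.

```bash
cat > h.py <<'E'
import numpy as np, cv2
from workcell import status, viewer, manip
def ray(n,u,v,z):
    m=viewer.camera_model(n); R=np.array(m['R']);t=np.array(m['t'])
    d=R.T@np.array([(u-m['cx'])/m['fx'],(v-m['cy'])/m['fy'],1]); c=-R.T@t
    return c+d*(z-c[2])/d[2]
def proj(n,X):
    m=viewer.camera_model(n); p=np.array(m['R'])@X+np.array(m['t']); return np.array([m['cx']+m['fx']*p[0]/p[2],m['cy']+m['fy']*p[1]/p[2]])
def tri(a,b):
    A=[];y=[]
    P=[]
    for n,(u,v) in (("scene",a),("top",b)):
        m=viewer.camera_model(n); K=np.array([[m['fx'],0,m['cx']],[0,m['fy'],m['cy']],[0,0,1]])
        P.append(K@np.c_[np.array(m['R']),np.array(m['t'])])
    X=cv2.triangulatePoints(P[0],P[1],np.float64(a),np.float64(b))[:,0]; return X[:3]/X[3]
def blobs(im,mask,mn=8):
    n,l,s,c=cv2.connectedComponentsWithStats(mask.astype(np.uint8))
    return [(s[i,4],np.round(c[i],1).tolist(),s[i,:4].tolist()) for i in range(1,n) if s[i,4]>=mn]
E
python3 - <<'E'
from h import *
t=cv2.imread("pics/top0.png");s=cv2.imread("pics/scene0.png")
def cr(i,x,y,w,h,k): return cv2.resize(i[y:y+h,x:x+w],None,fx=k,fy=k,interpolation=cv2.INTER_CUBIC)
a=np.hstack([cr(t,235,223,75,75,4),cr(t,385,235,125,75,4)])
b=np.hstack([cr(s,365,250,90,75,4),cr(s,115,195,110,75,4)]);w=min(a.shape[1],b.shape[1])
cv2.imwrite("pics/crop1.png",np.vstack([a[:,:w],b[:,:w]]))
for n,i in(("top",t),("scene",s)):
    h=cv2.cvtColor(i,cv2.COLOR_BGR2HSV);H,S,V=[h[...,k].astype(int) for k in range(3)]
    for nm,m in (("orange",(H>4)&(H<16)&(S>170)&(V>80)),("red",((H<4)|(H>174))&(S>150)&(V>90)),("green",(H>45)&(H<85)&(S>90)&(V>50)),("brass",(H>16)&(H<28)&(S>120)&(V>90)),("white",(S<25)&(V>175))):
        print(n,nm,[b for b in blobs(i,m) if b[0]<2500])
E
```

```text
top orange [(np.int32(14), [496.4, 223.6], [495, 220, 5, 7]), (np.int32(34), [502.4, 266.8], [499, 259, 11, 13]), (np.int32(17), [499.3, 317.4], [498, 314, 4, 7])]
top red [(np.int32(108), [535.7, 114.0], [530, 109, 12, 11]), (np.int32(26), [181.0, 259.2], [179, 252, 5, 15]), (np.int32(180), [605.2, 399.4], [598, 386, 17, 32]), (np.int32(16), [614.9, 400.2], [613, 397, 5, 8]), (np.int32(9), [625.9, 408.0], [624, 407, 6, 3]), (np.int32(34), [606.6, 419.3], [601, 414, 12, 11]), (np.int32(55), [635.5, 446.3], [630, 441, 10, 9]), (np.int32(23), [632.7, 457.5], [627, 457, 12, 2])]
top green [(np.int32(25), [271.6, 238.6], [270, 236, 5, 6]), (np.int32(26), [184.9, 249.3], [182, 246, 6, 9])]
top brass [(np.int32(276), [522.8, 123.2], [515, 111, 20, 24]), (np.int32(962), [342.1, 118.8], [286, 114, 112, 11]), (np.int32(25), [538.6, 125.7], [536, 120, 5, 12]), (np.int32(32), [350.9, 241.0], [344, 238, 15, 9]), (np.int32(18), [356.8, 250.2], [353, 245, 7, 10]), (np.int32(15), [345.7, 251.4], [343, 248, 6, 7]), (np.int32(47), [173.9, 271.2], [168, 268, 12, 7]), (np.int32(55), [172.0, 278.9], [16
[... 712 characters left out ...]
, (np.int32(9), [89.6, 213.7], [86, 212, 7, 3]), (np.int32(25), [100.0, 214.0], [94, 212, 13, 4]), (np.int32(28), [525.5, 276.4], [524, 272, 4, 11]), (np.int32(168), [5.9, 323.0], [0, 317, 15, 16])]
scene green [(np.int32(17), [524.5, 286.6], [522, 285, 6, 4]), (np.int32(8), [414.5, 295.5], [413, 295, 4, 2])]
scene brass [(np.int32(109), [528.3, 255.1], [521, 251, 15, 9]), (np.int32(23), [409.8, 269.3], [408, 267, 5, 6]), (np.int32(25), [415.8, 270.8], [413, 268, 6, 6]), (np.int32(334), [314.3, 299.5], [304, 289, 21, 25]), (np.int32(2494), [18.0, 373.8], [0, 336, 41, 77]), (np.int32(150), [553.8, 431.5], [546, 425, 16, 15]), (np.int32(172), [561.2, 451.0], [553, 444, 17, 16])]
scene white []
```

View pics/crop1.png

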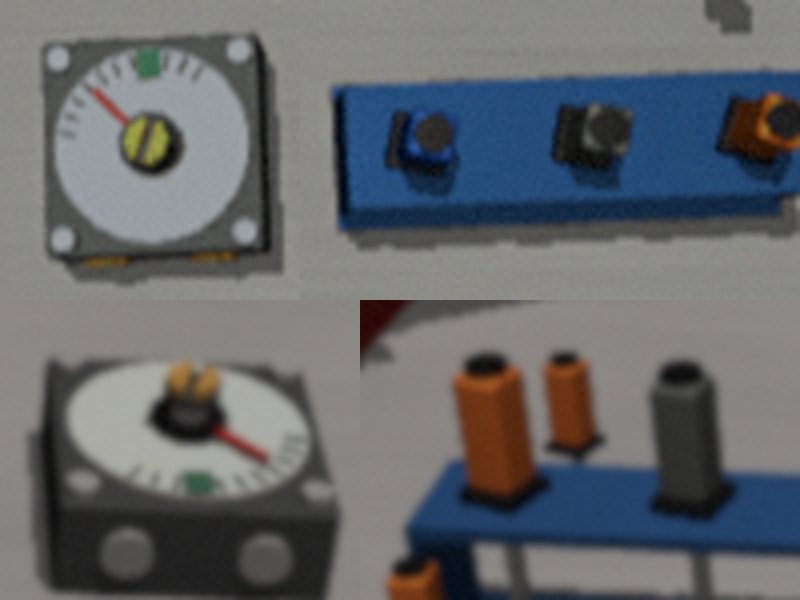

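```bash
python3 - <<'E'
from h import *
t=cv2.imread("pics/top0.png");s=cv2.imread("pics/scene0.png")
def cr(i,x,y,w,h,k): return cv2.resize(i[y:y+h,x:x+w],None,fx=k,fy=k,interpolation=cv2.INTER_CUBIC)
cv2.imwrite("pics/crop2.png",np.hstack([cr(t,480,245,45,60,9)[:540],cr(s,135,200,40,100,5.4)[:540]]))
r=lambda *a:np.round(ray(*a),4)
print("cap top",r("top",505.75,264.25,.165),r("scene",146.75,211.25,.165),tri((146.75,211.25),(505.75,264.25)))
c=r("top",271.75,258.5,.085);g=r("top",272,238.75,.057);p=r("top",258.25,245.75,.058)
print("adj",c,"green",g,"ptr",p, "scene adj",r("scene",412.5,270,.085))
# block corners bolts
for q in((58,58),(239,49),(245,231),(62,239)): print(r("top",235+q[0]/4,223+q[1]/4,.054))
# dial disc by ellipse; rack
for q in((345,87),(790,70)): print("rack back",r("top",385+(q[0]-300)/4,235+q[1]/4,.09))
h=cv2.cvtColor(t,cv2.COLOR_BGR2HSV);H,S,V=[h[...,k].astype(int) for k in range(3)]
m=((H>100)&(H<115)&(S>130)&(V>60)); m[:230]=0;m[310:]=0;m[:,:380]=0;m[:,530:]=0
print(cv2.minAreaRect(np.argwhere(m)[:,::-1].astype(np.float32)))
d=(H>14)&(H<34)&(S>100)&(V>80);d[:250]=0;d[268:]=0;d[:,:262]=0;d[:,282:]=0
print("brass",d.sum(),np.argwhere(d).mean(0)[::-1])
g=cv2.resize(cv2.cvtColor(t,cv2.COLOR_BGR2GRAY)[250:268,262:282],None,fx=1,fy=1);print(g)
E
```

```text
cap top [ 0.499 -0.334  0.165] [ 0.5059 -0.3278  0.165 ] [ 0.49867088 -0.332965    0.16155561]
adj [0.5253 0.1825 0.085 ] green [0.5756 0.1859 0.057 ] ptr [0.559  0.2186 0.058 ] scene adj [0.5342 0.186  0.085 ]
[0.5797 0.2404 0.054 ]
[0.5839 0.1318 0.054 ]
[0.4749 0.1282 0.054 ]
[0.4713 0.2369 0.054 ]
rack back [ 0.5257 -0.106   0.09  ]
rack back [ 0.5327 -0.3614  0.09  ]
((453.7405700683594, 271.9745178222656), (35.2204475402832, 120.44564819335938), 88.02507019042969)
brass 76 [271.02631579 257.61842105]
[[103  93 114 141 157 157 156 149 135 136 136 140 145 142 153 159 155 157
  156 158]
 [131 105  96 116 137 149 140 128 109  97  92  95 105 110 131 151 158 157
  158 158]
 [151 132 111  95 106 121 108 107 112  87  67  68  71  74  88 124 145 156
  156 157]
 [159 154 138 115  91  98 109 131 133  99  76  82  99  92  62  79 115 152
  158 158]
 [155 158 154 127  97 114 133 144 140  89  79 100 133 113  62  50  78 128
  152 157]
 [157 158 152 117 100 135 148 145 123  70  80 114 139 124  78  44  54  91
  131 155]
 [158 156 140  98 110 139 143 140 100  63  85 123 140 137 109  51  47  59
  10
[... 242 characters left out ...]
  30  46
   72 126]
 [157 156 136  85 100 133 131  88  77  99 132 138 146 128  71  13  19  41
   79 133]
 [158 159 146  87  86 119 119  78  77 111 138 133 132 107  49  16  26  50
   91 146]
 [157 159 155 104  75  95  84  64  82 111 136 111  97  61  26  19  29  62
  109 154]
 [156 159 155 132  91  67  50  54  74  93 113  80  53  26  10  26  48  85
  136 155]
 [158 157 155 153 130  92  52  38  42  48  56  46  23  14  21  44  84 125
  153 158]
 [155 158 157 160 155 130  95  71  48  39  30  25  24  37  67  94 126 153
  161 156]
 [154 154 157 158 158 151 137 118  93  79  72  58  70  85 107 135 152 160
  159 158]
 [156 156 154 158 158 159 155 150 136 130 120 119 124 133 141 154 157 158
  157 155]]
```

View pics/crop2.png

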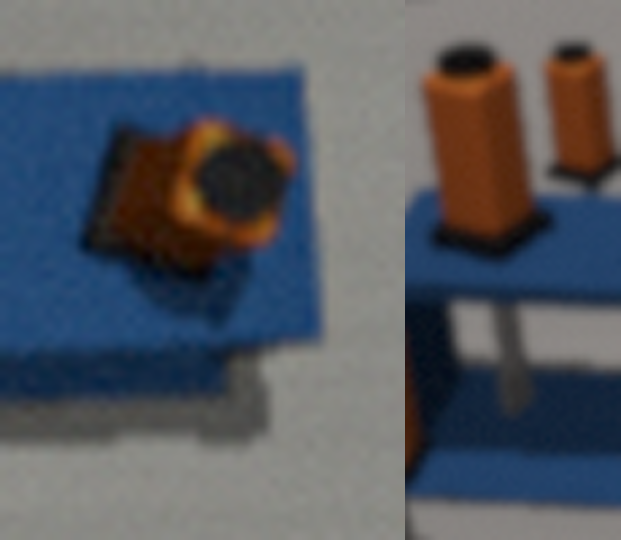

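The crops show the rack driver's cap top at about (505,264) in the top view. Its handle yaw is about -0.25 rad. The scene view, near (163,273), shows the blade wide across the view, so it lies along world y. The slot is at about -0.29 rad, the pointer at about -0.79, and the adjuster at about (0.527, 0.185). Next is the approach above the driver.

play_rows(
  plan=[0,0,-49.4,0.301,-0.108,0,1,0,0,-49.4,0.301,-0.108,0,1,0,0,-49.4,0.301,-0.108,0,1,0,0,-49.4,0.301,-0.108,0,1,0,0,-49.4,0.301,-0.108,0,1,0,0,-49.4,0.301,-0.108,0,1,0,0,-49.4,0.301,-0.108,0,1,0,0,-49.4,0.301,-0.108,0,1,0,0,-49.4,0.301,-0.108,0,1],
  squeeze=60,
)

```text
clock: 1.23
position: [0.4978, -0.3316, 0.2453]
ee_rot: [0.791, 0.612, -0.0, 0.0]
ft_force: [-0.2, -0.1, 1.4]
grip_width: 1.002
grasp_force: 0.0
```

play_rows(
  plan=[0,0,0,0,0,0.05,1,0,0,0,0,0,0.09,1,0,0,0,0,0,0.117,1,0,0,0,0,0,0.117,1,0,0,0,0,0,0.117,0,0,0,0,0,0,0.117,0,0,0,0,0,0,0.117,0,0,0,0,0,0,0.117,0,0,0,0,0,0,0.117,0,0,0,0,0,0,0.117,0,0,0,0,0,0,0.117,0,0,0,0,0,0,0.117,0],
)

```text
clock: 2.72
position: [0.4992, -0.3305, 0.1293]
ee_rot: [0.79, 0.614, 0.0, 0.001]
ft_force: [-1.3, -0.2, 6.3]
grip_width: 0.302
grasp_force: 59.0
```

```bash
python3 - <<'E'
from h import *
t=viewer.camera("top");s=viewer.camera("scene")
def cr(i,x,y,w,h,k): return cv2.resize(i[y:y+h,x:x+w,::-1],None,fx=k,fy=k,interpolation=cv2.INTER_CUBIC)
cv2.imwrite("pics/grasp.png",np.hstack([cr(t,455,225,75,100,5),cr(s,110,170,80,100,5)]))
print(np.round(ray("scene",318,300,.02),3))
E
```

```text
[0.56  0.009 0.02 ]
```

View pics/grasp.png

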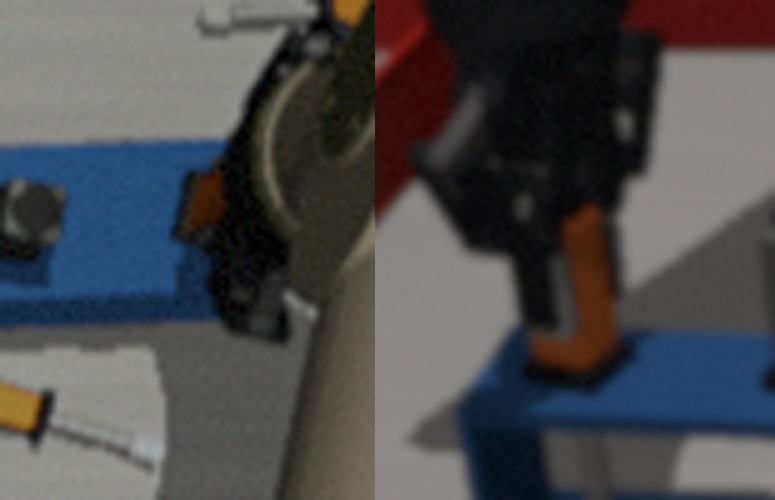

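Grasp is good: 26 mm width, 59 N. In the top view, one of the small look-alike drivers now lies at about (465,308). It is no part of the job and lies flat on the table. Next is a straight lift.

play_rows(
  plan=[0,0,0,0,0,-0.02,0,0,0,0,0,0,-0.05,0,0,0,0,0,0,-0.09,0,0,0,0,0,0,-0.135,0,0,0,0,0,0,-0.18,0,0,0,0,0,0,-0.18,0],
  squeeze=80,
)

```text
clock: 3.58
position: [0.5001, -0.3306, 0.3134]
ee_rot: [0.79, 0.614, 0.001, 0.003]
ft_force: [0.0, -1.2, -1.5]
grip_width: 0.296
grasp_force: 78.5
```

```bash
python3 - <<'E'
from h import *
o=status.get_obs();print(o['position'],o['ee_rot'],o['ft_force'])
R=cv2.Rodrigues
from scipy.spatial.transform import Rotation as Ro
r=Ro.from_quat(o['ee_rot']).as_matrix()
print(np.round(r,3)); p=np.array(o['position']); print("to valve in tool axes",r.T@(np.array([.5275,.185,p[2]])-p))
# commanded pose basis assumed ~ measured
E
```

```text
[ 0.50012692 -0.33057619  0.3134345 ] [0.78961481 0.61359192 0.00127478 0.00343283] [ 0.00436921 -1.23132286 -1.45663288]
[[ 0.247  0.969  0.006]
 [ 0.969 -0.247 -0.004]
 [-0.002  0.007 -1.   ]]
to valve in tool axes [ 0.50636048 -0.10081594 -0.00181807]
```

play_rows(
  plan=[0,0,-9,0.05,-0.01,0,0,0,0,-18,0.1,-0.02,0,0,0,0,-27,0.15,-0.03,0,0,0,0,-36,0.2,-0.04,0,0,0,0,-45,0.25,-0.05,0,0,0,0,-54,0.3,-0.06,0,0,0,0,-63,0.35,-0.07,0,0,0,0,-72,0.4,-0.08,0,0,0,0,-80,0.45,-0.09,0,0,0,0,-88,0.506,-0.1,0,0,0,0,-88,0.506,-0.1,0.04,0,0,0,-88,0.506,-0.1,0.075,0,0,0,-88,0.506,-0.1,0.085,0,0,0,-88,0.506,-0.1,0.085,0,0,0,-88,0.506,-0.1,0.085,0],
  squeeze=80,
)

```text
clock: 5.45
position: [0.5276, 0.185, 0.2248]
ee_rot: [0.142, 0.99, 0.0, 0.001]
ft_force: [0.5, 0.2, -1.7]
grip_width: 0.291
grasp_force: 78.8
```

```bash
cat > look.py <<'E'
from h import *
import sys
t=viewer.camera("top");s=viewer.camera("scene");o=status.get_obs()
from scipy.spatial.transform import Rotation as Ro
r=Ro.from_quat(o['ee_rot']).as_matrix();p=np.array(o['position']);tip=p+r[:,2]*.114
print(np.round(p,4),"yrot",np.arctan2(r[1,1],r[0,1]),"tool z",r[:,2].round(4),"tip guess",tip.round(4),"px",proj("scene",tip),proj("top",tip),o['ft_force'])
def cr(i,x,y,w,h,k): return cv2.resize(i[y:y+h,x:x+w,::-1],None,fx=k,fy=k,interpolation=cv2.INTER_CUBIC)
cv2.imwrite(f"pics/{sys.argv[1]}.png",np.hstack([cr(t,235,220,75,100,5),cr(s,372,215,80,100,5)]))
E
python3 look.py v1
```

```text
[0.5276 0.185  0.2246] yrot 1.285862503630597 tool z [ 1.9e-03  4.0e-04 -1.0e+00] tip guess [0.5278 0.185  0.1106] px [413.20054259 256.71036358] [269.15959398 256.28002689] [-0.07147797 -0.87544302 -1.23976284]
```

View pics/v1.png

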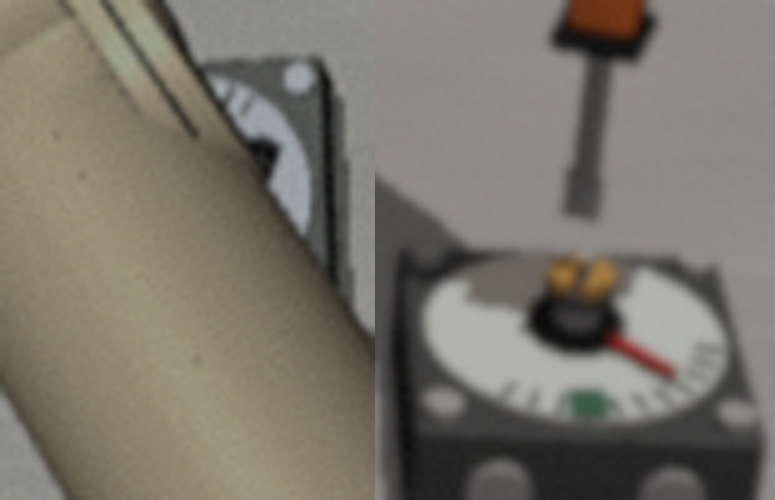

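```bash
python3 - <<'E'
from h import *
for i in range(1):
    s=viewer.camera("scene"); g=cv2.cvtColor(s,cv2.COLOR_RGB2GRAY)
print(g[226:276,404:424])
for n in range(0,120,20):print(n,proj("scene",np.array([.5278,.185,.1106+n/1000])).round(1))
for q in((.5275,.185,.085),(.5275+.012,.185,.085),(.5275,.185+.012,.085),(.5275,.185-.012,.085)):print(proj("scene",np.array(q)).round(1))
E
```

```text
[[143 143 143 140 136 132 129 124 115  99  68  44  41  37  37  44  49  49
   46  51]
 [143 143 143 143 142 142 141 139 132 115  84  59  56  54  58  73  88  91
   84  87]
 [143 143 144 143 142 142 142 142 137 119  88  64  63  62  74  96 118 123
  120 119]
 [143 144 143 143 142 142 142 143 138 119  86  65  63  67  79 107 131 138
  136 137]
 [142 142 142 142 142 142 142 144 137 118  84  64  64  68  85 112 133 142
  142 141]
 [142 142 142 142 141 143 141 141 134 113  82  64  63  70  90 116 134 141
  142 143]
 [141 141 142 141 142 141 142 139 129 104  77  63  63  71  91 118 136 142
  143 142]
 [142 142 142 141 142 141 141 138 125  98  74  63  66  72  93 120 136 142
  141 142]
 [142 141 143 143 143 143 141 138 123  93  70  63  64  74  98 124 138 141
  142 142]
 [141 143 142 141 142 142 141 137 120  89  65  62  66  77 103 128 140 140
  142 141]
 [142 141 141 142 142 142 141 136 120  87  65  63  67  80 107 130 139 142
  141 141]
 [141 141 141 141 141 142 140 136 116  84  65  63  68  81 106 131 140 141
  141 142]
 [142 140 141 140 141 141 141 135 116  83  64  63  69  83 109 131 139 141
  141 
[... 2608 characters left out ...]
 127 124 115 106 101
  102 113]
 [100  95  87  93 107 117 117  98  79  78  95 114 123 125 120 111 102 102
  108 126]
 [ 98  89  75  78  93 103 101  88  76  83 101 114 117 115 109 101  97 102
  112 135]
 [ 98  83  65  62  72  82  83  75  72  79  95 105 102  95  88  88  95 105
  118 143]
 [ 89  73  52  48  55  62  64  63  65  71  80  85  83  76  74  80  99 117
  133 153]
 [ 72  53  36  33  38  45  50  52  55  60  65  68  63  58  61  82 114 138
  153 166]
 [ 47  29  21  22  31  39  41  43  44  50  52  52  48  42  52  84 123 153
  168 174]]
0 [413.2 256.7]
20 [414.3 247.5]
40 [415.5 238.2]
60 [416.7 228.6]
80 [418.  218.9]
100 [419.2 208.9]
[411.7 268.1]
[412.2 271.5]
[418.1 268.5]
[405.4 267.7]
```

The blade is wide across this view, about 7 px at (413,257), so it lies along tool y. The original orientation was nearly right. I'll turn back 90°, lower a little and remeasure.

play_rows(
  plan=[0,0,10,0.001,0.0024,0,0,0,0,20,0.001,0.0024,0,0,0,0,30,0.001,0.0024,0,0,0,0,40,0.001,0.0024,0,0,0,0,50,0.001,0.0024,0,0,0,0,60,0.001,0.0024,0,0,0,0,70,0.001,0.0024,0,0,0,0,80,0.001,0.0024,0,0,0,0,90,0.001,0.0024,0.005,0,0,0,90,0.001,0.0024,0.013,0,0,0,90,0.001,0.0024,0.013,0,0,0,90,0.001,0.0024,0.013,0],
  squeeze=80,
)

```text
clock: 7.1
position: [0.5268, 0.1874, 0.2104]
ee_rot: [0.8, 0.601, 0.0, 0.0]
ft_force: [0.1, 0.3, -1.8]
grip_width: 0.298
grasp_force: 78.8
```

```bash
python3 look.py v2
```

```text
[0.5269 0.1874 0.2105] yrot -0.28346590922949055 tool z [ 3.e-04  2.e-04 -1.e+00] tip guess [0.5269 0.1874 0.0965] px [413.65288594 262.87768473] [268.95093348 257.31275361] [ 0.53654988 -0.62723297 -0.8488885 ]
```

View pics/v2.png

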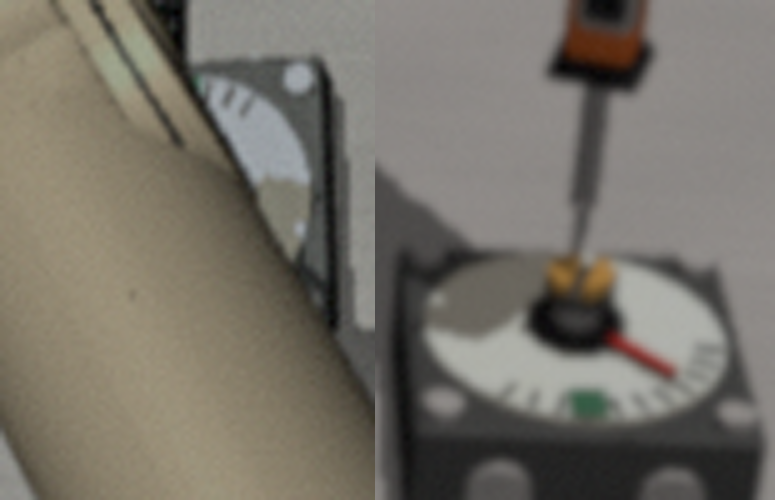

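The blade at (412,266) now looks thin, lines up with the slot and sits over the slot centre at about (413,269). Next is the descent in small steps, watching the force.

play_rows(
  plan=[0,0,0,0,0,0.003,0,0,0,0,0,0,0.006,0,0,0,0,0,0,0.008,0,0,0,0,0,0,0.01,0,0,0,0,0,0,0.012,0,0,0,0,0,0,0.012,0],
)

```text
clock: 7.95
position: [0.5269, 0.1875, 0.1985]
ee_rot: [0.8, 0.6, 0.0, 0.0]
ft_force: [-1.0, -0.5, 1.8]
grip_width: 0.295
grasp_force: 79.3
```

play_rows(
  plan=[0,0,0,0,0,0.001,0,0,0,0,0,0,0.002,0,0,0,0,0,0,0.002,0,0,0,0,0,0,0.002,0],
)

```text
clock: 8.45
position: [0.5269, 0.1874, 0.1965]
ee_rot: [0.8, 0.6, 0.0, 0.0]
ft_force: [-1.5, -0.9, 3.3]
grip_width: 0.296
grasp_force: 79.5
```

play_rows(
  plan=[0,0,2,0,0,0.001,0,0,0,4,0,0,0.001,0,0,0,6,0,0,0.001,0,0,0,8,0,0,0.001,0,0,0,10,0,0,0.001,0,0,0,10,0,0,0.001,0],
)

```text
clock: 9.2
position: [0.5272, 0.1875, 0.1956]
ee_rot: [0.85, 0.527, 0.001, 0.0]
ft_force: [0.9, 1.0, 5.9]
grip_width: 0.294
grasp_force: 79.5
```

```bash
python3 look.py v3; python3 -c "
from h import *
print(status.get_obs()['torque'])"
```

```text
[0.5272 0.1874 0.1955] yrot -0.4590728089282262 tool z [ 1.e-03  2.e-04 -1.e+00] tip guess [0.5273 0.1875 0.0815] px [412.82564059 269.64654221] [269.83394564 257.83385486] [ 3.3276473  -0.17094054  4.86648666]
[ 0.02795898 -0.54958358  0.05838202]
```

View pics/v3.png

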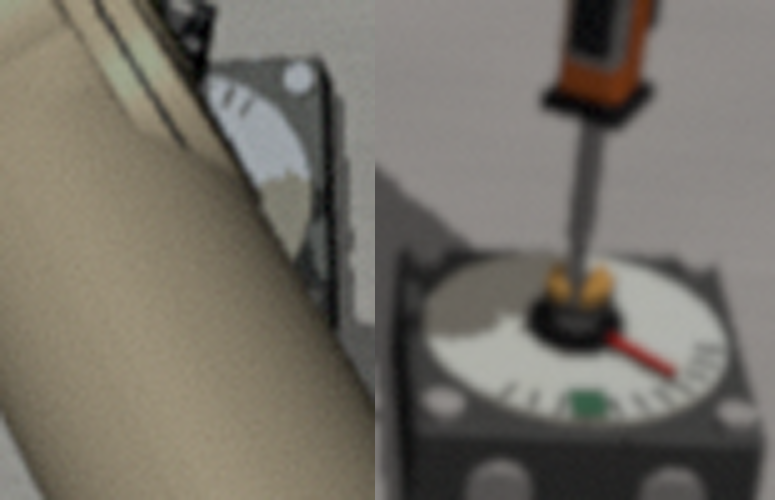

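play_rows(
  plan=[0,0,-2,0,0,0,0,0,0,-4,0,0,0,0,0,0,-6,0,0,0,0,0,0,-8,0,0,0,0,0,0,-10,0,0,0,0,0,0,-10,0,0,0,0],
)

```text
clock: 10.05
position: [0.5267, 0.1874, 0.1953]
ee_rot: [0.8, 0.6, -0.0, -0.0]
ft_force: [0.1, -0.7, 4.2]
grip_width: 0.297
grasp_force: 79.6
```

```bash
cat > st.py <<'E'
from h import *
from scipy.spatial.transform import Rotation as Ro
o=status.get_obs();r=Ro.from_quat(o['ee_rot']).as_matrix()
print(o['position'].round(4),"yrot",np.arctan2(r[1,1],r[0,1]).round(3),"F",o['ft_force'].round(1),"T",o['torque'].round(3))
s=viewer.camera("scene")
h=cv2.cvtColor(s,cv2.COLOR_RGB2HSV).astype(int)
m=((h[...,0]<6)|(h[...,0]>172))&(h[...,1]>120)&(h[...,2]>70);m[:262]=0;m[310:]=0;m[:,:375]=0;m[:,455:]=0
print("red",blobs(s,m,3))
b=(h[...,0]>10)&(h[...,0]<30)&(h[...,1]>110);b[:255]=0;b[285:]=0;b[:,:400]=0;b[:,425:]=0
print("brass",blobs(s,b,3))
uv=np.argwhere(m)[:,::-1].astype(float)
c=np.array([.5275,.1862,.058]); P=np.array([ray("scene",u-1,v-1,.058) for u,v in uv])-c
f=P[np.argsort(-np.hypot(P[:,0],P[:,1]))[:8]].mean(0);print("pointer",0.04-np.arctan2(f[1],f[0]),np.hypot(f[0],f[1]))
E
python3 st.py
```

```text
[0.5267 0.1874 0.1953] yrot -0.284 F [ 0.1 -0.7  4.2] T [ 0.044 -0.029  0.035]
red [(np.int32(21), [423.7, 285.1], [419, 282, 12, 8])]
brass [(np.int32(24), [408.4, 272.2], [407, 269, 4, 7]), (np.int32(34), [415.5, 272.7], [413, 269, 6, 8])]
pointer -0.9425539918467762 0.03369629822499411
```

```bash
python3 - <<'E'
from h import *
s0=cv2.imread("pics/scene0.png")[:,:,::-1].copy();s=viewer.camera("scene")
for i in(s0,s):
    h=cv2.cvtColor(i,cv2.COLOR_RGB2HSV).astype(int)
    b=(h[...,0]>10)&(h[...,0]<30)&(h[...,1]>110);b[:255]=0;b[285:]=0;b[:,:400]=0;b[:,425:]=0
    print(blobs(i,b,3)); print(h[262:284,404:422,1])
    print(cv2.cvtColor(i,cv2.COLOR_RGB2GRAY)[262:284,404:422])
E
```

```text
[(np.int32(68), [412.8, 270.4], [407, 266, 12, 10])]
[[ 15  11  11  13  13  11  13  13  11  15  13  13  13  11  15  13   9  11]
 [ 11  11  13  13  11  15  15  17  17  13  13  13  11  11  13  11  11  13]
 [ 11  12  13  15  20  24  31  34  31  24  11  11  13  15  13  12  13  12]
 [  9  11  16  28  41  52  62  74  63  37  20  17  23  28  24  19  15  15]
 [  9  11  24  49  75  89 105 117  99  55  25  31  56  72  61  35  19  13]
 [ 11  14  35  73 110 131 138 142 119  66  36  53  96 114  91  54  26  12]
 [ 13  21  48  95 136 151 155 153 131  80  63  94 131 138 113  71  35  15]
 [ 12  22  57 112 149 157 158 153 129  97 105 136 148 149 134  94  44  16]
 [ 14  20  54 119 155 157 157 146 118 105 133 151 156 154 139  98  38  14]
 [  9  14  44 117 153 155 152 136 104 114 143 154 157 157 136  79  28   8]
 [ 11  11  32 108 158 153 143 110  94 122 151 157 156 150 119  51  14   9]
 [ 10  11  26  89 145 143 110  81  84 123 154 156 150 137  88  29  11   6]
 [ 10  14  14  69 100  93  70  50  64 115 142 147 133 117  53  16   9   8]
 [ 12  10   9  29  41  48  40  30  43  82 104 111  97  60  34   9  10  1
[... 4957 characters left out ...]
 87  84  85 108 143 166]
 [ 46  31  26  40  52  57  59  60  62  72  76  73  66  64  68  95 133 160]
 [ 26  18  20  26  36  40  45  49  51  60  60  58  51  47  51  74 113 147]
 [ 16   6  14  25  31  35  38  39  43  46  48  45  40  36  36  51  86 127]
 [ 18  13  12  23  35  40  43  44  41  44  44  41  36  28  24  31  62 108]
 [ 19  16  13  20  32  44  47  49  48  49  46  45  34  22  20  25  49  96]
 [ 24  16  15  19  25  35  44  48  47  47  46  39  28  20  21  28  53  95]
 [ 44  22  16  16  21  24  29  33  37  37  33  25  20  21  28  36  58  96]
 [ 78  43  28  21  17  17  21  22  26  21  23  20  14  22  33  43  61  93]
 [117  86  62  43  30  23  19  19  16  12  19  14  19  27  35  50  64  82]]
```

play_rows(
  plan=[0,0,0,0.0005,0,0,0,0,0,0,0.001,0,0,0,0,0,0,0.0015,0,0,0,0,0,0,0.0015,0,0,0],
)

```text
clock: 10.65
position: [0.5269, 0.1881, 0.1951]
ee_rot: [0.8, 0.6, -0.001, 0.0]
ft_force: [-1.0, -2.3, 5.9]
grip_width: 0.297
grasp_force: 79.8
```

```bash
python3 st.py
```

```text
[0.5269 0.1881 0.1951] yrot -0.285 F [-1.  -2.3  5.9] T [-0.715  0.211 -0.013]
red [(np.int32(19), [423.1, 284.8], [419, 282, 11, 7])]
brass [(np.int32(24), [408.4, 272.2], [407, 269, 4, 7]), (np.int32(33), [415.3, 273.0], [413, 270, 6, 7])]
pointer -0.954048759245649 0.030828770975713776
```

play_rows(
  plan=[0,0,3,-0.001,0,0,0,0,0,6,-0.001,0,0,0,0,0,9,-0.001,0,0,0,0,0,12,-0.001,0,0,0,0,0,15,-0.001,0,0,0,0,0,18,-0.001,0,0,0,0,0,18,-0.001,0,0,0],
)

```text
clock: 11.58
position: [0.5273, 0.1878, 0.1955]
ee_rot: [0.884, 0.467, 0.001, 0.0]
ft_force: [2.1, 0.3, 5.0]
grip_width: 0.295
grasp_force: 79.5
```

```bash
python3 st.py
```

```text
[0.5273 0.1878 0.1955] yrot -0.598 F [2.1 0.3 5. ] T [-0.063 -0.784 -0.02 ]
red [(np.int32(19), [423.1, 284.8], [419, 282, 11, 7])]
brass [(np.int32(27), [408.5, 272.1], [407, 269, 5, 7]), (np.int32(35), [415.5, 272.6], [413, 269, 6, 8])]
pointer -0.954048759245649 0.030828770975713776
```

play_rows(
  plan=[0,0,-6,0,0,0,0,0,0,-12,0,0,0,0,0,0,-16,0,0,0,0,0,0,-16,-0.0005,0,0,0,0,0,-16,-0.001,0.0003,0,0,0,0,-16,-0.0015,0.0005,0,0,0,0,-16,-0.0015,0.0005,0,0],
)

```text
clock: 12.5
position: [0.5263, 0.187, 0.1954]
ee_rot: [0.81, 0.586, 0.0, -0.0]
ft_force: [1.4, 2.0, 4.8]
grip_width: 0.294
grasp_force: 79.7
```

```bash
python3 st.py
```

```text
[0.5263 0.187  0.1954] yrot -0.318 F [1.4 2.  4.8] T [ 0.616 -0.436 -0.017]
red [(np.int32(20), [423.4, 285.0], [419, 282, 11, 7])]
brass [(np.int32(24), [408.4, 272.2], [407, 269, 4, 7]), (np.int32(34), [415.5, 272.7], [413, 269, 6, 8])]
pointer -0.9491499501221452 0.03197969095100101
```

play_rows(
  plan=[0,0,0,-0.0005,0,-0.004,0,0,0,0,0.0025,0,-0.004,0,0,0,0,0.0025,0,-0.004,0,0,0,0,0.0025,0,-0.001,0,0,0,0,0.0025,0,0,0,0,0,-3,0.0025,0,0,0,0,0,-6,0.0025,0,0,0,0,0,-3,0.0025,0,0,0,0,0,0,0.0025,0,0,0,0,0,3,0.0025,0,0,0,0,0,6,0.0025,0,0,0,0,0,3,0.0025,0,0,0,0,0,0,0.0025,0,0,0],
)

```text
clock: 14.18
position: [0.5272, 0.1893, 0.1949]
ee_rot: [0.81, 0.586, 0.0, -0.0]
ft_force: [-0.4, 0.5, -1.2]
grip_width: 0.291
grasp_force: 78.9
```

```bash
python3 st.py
```

```text
[0.5272 0.1893 0.1949] yrot -0.317 F [-0.4  0.5 -1.2] T [ 0.278 -0.059 -0.022]
red [(np.int32(21), [423.7, 285.1], [419, 282, 12, 8])]
brass [(np.int32(27), [408.6, 270.1], [407, 267, 4, 7]), (np.int32(35), [415.8, 271.3], [413, 267, 6, 9])]
pointer -0.9425539918467762 0.03369629822499411
```

The force fell to zero and the head sprang back up, so the blade is in the slot. Next: seat it on the floor and start turning.

play_rows(
  plan=[0,0,0,0,0,0.001,0,0,0,0,0,0,0.002,0,0,0,0,0,0,0.0025,0,0,0,0,0,0,0.0025,0,0,0,0,0,0,0.0025,0,0,0,0,0,0,0.0025,0],
)

```text
clock: 14.98
position: [0.5273, 0.1889, 0.1929]
ee_rot: [0.811, 0.586, 0.0, -0.0]
ft_force: [-0.6, 2.6, 2.4]
grip_width: 0.295
grasp_force: 79.3
```

play_rows(
  plan=[0,0,0,0,0,0.001,0,0,0,4,0,0,0.0012,0,0,0,8,0,0,0.0012,0,0,0,12,0,0,0.0012,0,0,0,16,0,0,0.0012,0,0,0,20,0,0,0.0012,0,0,0,24,0,0,0.0012,0,0,0,24,0,0,0.0012,0],
)

```text
clock: 15.98
position: [0.5279, 0.1888, 0.192]
ee_rot: [0.915, 0.404, 0.001, 0.0]
ft_force: [1.8, 2.6, 3.7]
grip_width: 0.295
grasp_force: 79.2
```

```bash
python3 st.py
```

```text
[0.5279 0.1888 0.192 ] yrot -0.738 F [1.8 2.6 3.7] T [ 0.859 -0.716  0.087]
red [(np.int32(24), [420.5, 285.8], [417, 282, 9, 9])]
brass [(np.int32(20), [408.1, 271.0], [407, 268, 4, 7]), (np.int32(33), [415.2, 272.6], [412, 270, 7, 6])]
pointer -0.6509886565933379 0.03242127312217874
```

play_rows(
  plan=[0,0,4,0,0,0,0,0,0,8,0,0,0,0,0,0,12,0,0,0,0,0,0,16,0,0,0,0,0,0,20,0,0,0,0,0,0,25,0,0,0,0,0,0,25,0,0,0,0],
)

```text
clock: 16.9
position: [0.5281, 0.1883, 0.192]
ee_rot: [0.98, 0.197, 0.001, 0.0]
ft_force: [3.2, 0.3, 3.9]
grip_width: 0.295
grasp_force: 79.2
```

```bash
python3 st.py; python3 look.py v4
```

```text
[0.5281 0.1883 0.192 ] yrot -1.174 F [3.2 0.3 3.9] T [ 0.337 -1.419  0.049]
red [(np.int32(24), [414.5, 286.5], [412, 283, 5, 10])]
brass [(np.int32(61), [412.6, 272.3], [406, 268, 14, 8])]
pointer -0.11509113399871554 0.030830130830370193
[0.528  0.1883 0.1919] yrot -1.172979147513931 tool z [ 1.6e-03 -2.0e-04 -1.0e+00] tip guess [0.5282 0.1883 0.0779] px [413.0918387  271.53221487] [269.69422948 257.6189041 ] [5.57811377 1.48979486 3.98606785]
```

View pics/v4.png

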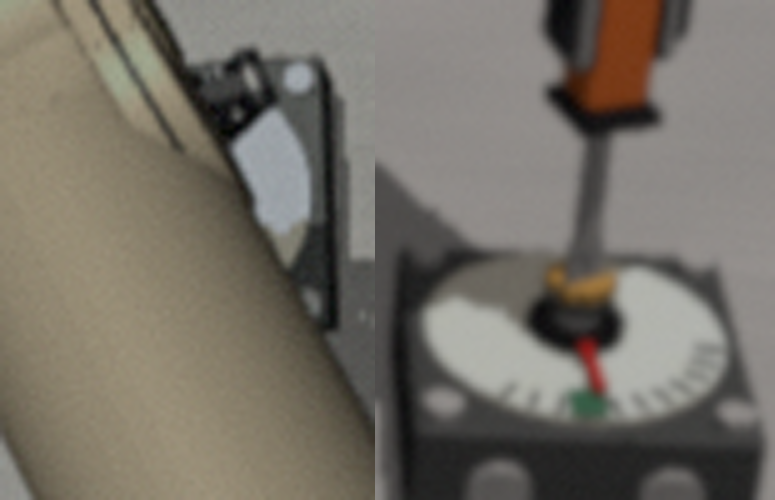

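The pointer tip at (417,293) is just short of the green mark at (414.6,296), about -0.11 rad. I'll turn about 6.5° more.

play_rows(
  plan=[0,0,3,0,0,0,0,0,0,6.5,0,0,0,0,0,0,6.5,0,0,0,0,0,0,6.5,0,0,0,0,0,0,6.5,0,0,0,0],
)

```text
clock: 17.68
position: [0.528, 0.1882, 0.1919]
ee_rot: [0.99, 0.142, 0.001, 0.0]
ft_force: [5.3, -0.4, 4.1]
grip_width: 0.298
grasp_force: 79.2
```

```bash
python3 st.py; python3 - <<'E'
from h import *
s=viewer.camera("scene");h=cv2.cvtColor(s,cv2.COLOR_RGB2HSV).astype(int)
m=((h[...,0]<8)|(h[...,0]>170))&(h[...,1]>90);m[:282]=0;m[300:]=0;m[:,:400]=0;m[:,435:]=0
g=(h[...,0]>45)&(h[...,0]<90)&(h[...,1]>70);g[:285]=0;g[305:]=0;g[:,:400]=0;g[:,430:]=0
for v in range(282,296): 
    w=np.where(m[v])[0]
    if len(w):print(v,w.min(),w.max())
print(blobs(s,g,3))
for a in(-.14,0,.14):
  d=.04-a;print(a,[proj("scene",np.array([.5275+r*np.cos(d),.1862+r*np.sin(d),.058])).round(1).tolist() for r in(.015,.047)])
print(proj("scene",np.array([.5275+.0485,.1862+.002,.057])))
E
```

```text
[0.528  0.1882 0.1919] yrot -1.287 F [ 5.3 -0.4  4.1] T [ 0.126 -1.75   0.035]
red [(np.int32(24), [413.0, 287.0], [411, 283, 4, 10])]
brass [(np.int32(65), [412.4, 272.3], [406, 268, 14, 8])]
pointer 0.01317891086030646 0.03256003715152722
282 411 413
283 410 415
284 411 415
285 411 414
286 412 414
287 412 414
288 412 414
289 412 414
290 413 414
291 413 414
292 413 414
[(np.int32(14), [414.1, 295.9], [412, 295, 5, 3])]
-0.14 [[412.8, 284.3], [417.1, 293.9]]
0 [[411.7, 284.3], [413.6, 293.9]]
0.14 [[410.6, 284.2], [410.0, 293.6]]
[413.65273137 294.83299237]
```

play_rows(
  plan=[0,0,-3,0,0,0,0,0,0,-6,0,0,-0.0005,0,0,0,-6,0,0,-0.001,0,0,0,-6,0,0,-0.001,0,0,0,-6,0,0,-0.004,0,0,0,-6,0,0,-0.008,0,0,0,-6,0,0,-0.013,0,0,0,-6,0,0,-0.03,0,0,0,-6,0,0,-0.03,0],
)

```text
clock: 18.9
position: [0.5277, 0.1889, 0.2232]
ee_rot: [0.981, 0.192, 0.001, -0.0]
ft_force: [0.1, -0.4, -1.1]
grip_width: 0.294
grasp_force: 78.9
```

```bash
python3 st.py;python3 look.py v5; python3 - <<'E'
from h import *
from scipy.spatial.transform import Rotation as Ro
o=status.get_obs();r=Ro.from_quat(o['ee_rot']).as_matrix();p=o['position']
print("to rack",r.T@(np.array([.4995,-.3305,.3134])-p), "turn deg about tool z", np.degrees(np.arctan2(r[1,1],r[0,1])+0.254))
E
```

```text
[0.5277 0.1889 0.2232] yrot -1.184 F [ 0.1 -0.4 -1.1] T [ 0.017  0.006 -0.052]
red [(np.int32(25), [413.1, 287.0], [411, 283, 4, 10])]
brass [(np.int32(86), [412.3, 270.4], [406, 267, 13, 8])]
pointer 0.01317891086030646 0.03256003715152722
[0.527  0.1886 0.2214] yrot -1.183610100966271 tool z [-4.e-04 -3.e-04 -1.e+00] tip guess [0.527  0.1885 0.1074] px [414.85774207 258.04012458] [267.81945629 256.79406698] [ 0.90209275 -1.04087266 -2.2704083 ]
to rack [-0.22153654  0.47025649 -0.09180901] turn deg about tool z -53.26273537809766
```

View pics/v5.png

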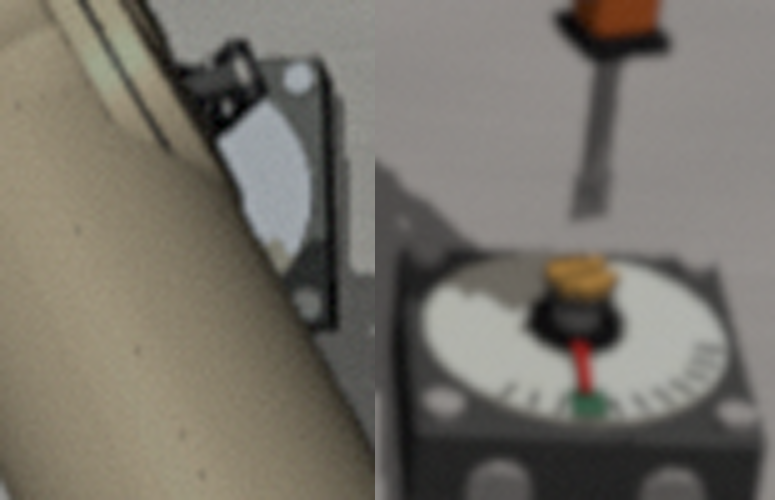

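The pointer tip at (414,292.6) is on the green mark. Next: lift and return over the rack hole.

play_rows(
  plan=[0,0,0,0,0,-0.05,0,0,0,0,0,0,-0.09,0,0,0,-6,-0.022,0.047,-0.092,0,0,0,-12,-0.044,0.094,-0.092,0,0,0,-18,-0.067,0.141,-0.092,0,0,0,-24,-0.089,0.188,-0.092,0,0,0,-30,-0.111,0.235,-0.092,0,0,0,-36,-0.133,0.282,-0.092,0,0,0,-42,-0.155,0.329,-0.092,0,0,0,-48,-0.178,0.376,-0.092,0,0,0,-53,-0.2,0.424,-0.092,0,0,0,-53.3,-0.2215,0.4703,-0.092,0,0,0,-53.3,-0.2215,0.4703,-0.092,0,0,0,-53.3,-0.2215,0.4703,-0.092,0,0,0,-53.3,-0.2215,0.4703,-0.092,0],
)

```text
clock: 20.92
position: [0.5003, -0.329, 0.3136]
ee_rot: [0.79, 0.613, 0.0, -0.0]
ft_force: [0.2, 0.9, -2.0]
grip_width: 0.294
grasp_force: 78.9
```

```bash
python3 - <<'E'
from h import *
from scipy.spatial.transform import Rotation as Ro
o=status.get_obs();r=Ro.from_quat(o['ee_rot']).as_matrix();p=o['position']
print(p,"to rack",r.T@(np.array([.4992,-.3305,.1293])-p), np.arctan2(r[1,1],r[0,1])+0.254, r[:,2])
E
```

```text
[ 0.50029045 -0.32897003  0.31364856] to rack [-0.00183489 -0.00069761  0.18434768] 0.002816153991588244 [ 2.24218619e-04  4.01119673e-04 -9.99999894e-01]
```

play_rows(
  plan=[0,0,0,-0.0018,-0.0007,0.04,0,0,0,0,-0.0018,-0.0007,0.08,0,0,0,0,-0.0018,-0.0007,0.095,0,0,0,0,-0.0018,-0.0007,0.1,0,0,0,0,-0.0018,-0.0007,0.106,0,0,0,0,-0.0018,-0.0007,0.112,0,0,0,0,-0.0018,-0.0007,0.118,0,0,0,0,-0.0018,-0.0007,0.122,0,0,0,0,-0.0018,-0.0007,0.122,0],
)

```text
clock: 22.05
position: [0.4985, -0.3319, 0.1913]
ee_rot: [0.791, 0.612, -0.0, -0.0]
ft_force: [0.7, 1.2, -1.7]
grip_width: 0.295
grasp_force: 78.9
```

The tip is in the hole with no contact force. Continuing down.

play_rows(
  plan=[0,0,0,0,0.0005,0.015,0,0,0,0,0,0.0005,0.03,0,0,0,0,0,0.0005,0.042,0,0,0,0,0,0.0005,0.05,0,0,0,0,0,0.0005,0.056,0,0,0,0,0,0.0005,0.0595,0,0,0,0,0,0.0005,0.0605,0,0,0,0,0,0.0005,0.0605,0],
)

```text
clock: 23.05
position: [0.4993, -0.3322, 0.1314]
ee_rot: [0.791, 0.612, 0.0, 0.0]
ft_force: [0.1, 0.3, -1.6]
grip_width: 0.295
grasp_force: 78.9
```

play_rows(
  plan=[0,0,0,0,0,0.001,0,0,0,0,0,0,0.002,0,0,0,0,0,0,0.0025,0,0,0,0,0,0,0.0025,0,0,0,0,0,0,0.0025,0],
)

```text
clock: 23.68
position: [0.4992, -0.3322, 0.1294]
ee_rot: [0.791, 0.612, 0.0, 0.0]
ft_force: [-2.1, 1.6, 4.4]
grip_width: 0.292
grasp_force: 79.8
```

Seated (contact force about 6 N). Release, then raise straight up.

play_rows(
  plan=[0,0,0,0,0,0,0.45,0,0,0,0,0,0,0.6,0,0,0,0,0,0,0.8,0,0,0,0,0,0,1,0,0,0,0,0,0,1,0,0,0,0,0,0,1,0,0,0,0,0,-0.02,1,0,0,0,0,0,-0.06,1,0,0,0,0,0,-0.12,1,0,0,0,0,0,-0.18,1,0,0,0,-0.1,0,-0.2,1,0,0,0,-0.16,0,-0.2,1,0,0,0,-0.22,0,-0.2,1,0,0,0,-0.22,0,-0.2,1],
)

```text
clock: 25.42
position: [0.4417, -0.5484, 0.3281]
ee_rot: [0.792, 0.611, -0.001, -0.0]
ft_force: [0.4, 0.5, -0.2]
grip_width: 1.0
grasp_force: 0.0
```

```bash
python3 - <<'E'
from h import *
t=viewer.camera("top");s=viewer.camera("scene")
a=t[190:340,230:530,::-1];b=s[180:330,110:460,::-1]
a=cv2.resize(a,(600,300),interpolation=cv2.INTER_CUBIC);b=cv2.resize(b,(600,257),interpolation=cv2.INTER_CUBIC)
cv2.imwrite("pics/end.png",np.vstack([a,b]))
E
```

```text
(no output)
```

View pics/end.png

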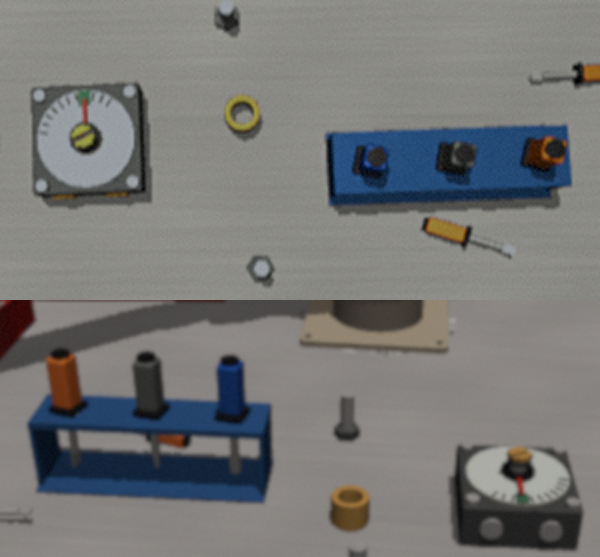

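The driver stands upright in its hole, and the pointer is on the green mark. The other rack tools, the bush and the bolts all stand where they were. Handing in.

```bash
python3 -c "
from workcell import manip
print(manip.hand_in())"
```

```text
the job is handed in; nothing more can be done
None
```

I handed the job in at about 25 s on the robot's clock: the adjuster is turned so the pointer stands on the green mark, the orange screwdriver is upright and released in its own rack hole, and the other rack tools, bush and bolts look unmoved, but both small look-alike orange drivers were knocked flat on the table, and the hand-in returned no verdict.

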